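# Park the stage lock's sprung plunger and draw the microscope stage out to its end stop

## Task

The microscope's sliding stage is locked by the spring plunger beside it. Pull its T-handle up to where you feel the upper stop, without straining it, turn it about 75 degrees clockwise (seen from above) and let it down into its rest notch so that it stays up by itself; then take the stage by its post and slide it gently away from the column until it rests against the end stop. The dish must stay where it stands on the stage; leave the plunger parked and the other things on the bench where they are.

Things in the scene. Friction and masses are not known exactly. Their poses are not given: they have to be found in the camera images.
- plunger: the plunger's black T-bar handle with all it carries. Origin at the centre of the bar, 131 mm above the bench when the plunger is down. Bar 46 mm long (x axis), 12 mm thick (y axis), 20 mm tall; z up. It sits on an 8 mm thick stem; take it by pinching its 12 mm thickness. The steel sleeve round the stem reaches to between 41 and 26 mm below the bar's centre, and is 29 mm across
- lift (a joint): how far the plunger is pulled up (m); 0 = down, its tip in the stage's hole, stage locked. The tip leaves the hole after 5 mm. A spring (5 N at 0, plus 0.25 N per mm) and 1 N of weight pull it down. Its cross pin clears the sleeve's rim after 9 to 24 mm (the sleeve's setting differs and is not measured); 1.5 mm above that it meets the upper stop, which must be felt
- twist (a joint): turn of the T-bar, clockwise seen from above (rad), 0 at the start. It turns freely only while the pin is lifted clear of the rim. The rest notch is at 1.31 rad (75 degrees), 3 mm deep: let down there (within about 0.15 rad), the pin drops 3 mm into it and the plunger stays up, 6 to 21 mm lifted
- bushing: fixed steel bushing of the plunger with the notched sleeve in it, 35 mm across, on a grey bracket at the stage's side; origin at its underside on the plunger's axis, 62 mm above the bench. The upper stop is in it, stiff as 10 N per mm; more than 18 N of plunger against bushing or sleeve damages them
- stand: the microscope stand: aluminium base plate 20 mm thick with rails, white column and head rising to 0.40 m at its +y end. Origin on the bench; the stage's travel is along its -y axis. From the origin the plunger's axis is at x = 90, y = 40 mm; the head begins at y = 160 mm, 210 mm up; the base covers x -60..125, y -140..310 mm
- carriage (a joint): travel of the black stage (m): 0 as locked, grows as it slides along the stand's -y, away from the column. About 1.5 N of friction
- post (a point): grasp point on the stage's upright aluminium post, 16 mm thick, standing 42 to 105 mm above the bench; this point is 85 mm up. Moves with the stage; axes as the stand's
- nose (a point): middle of the stage's leading (-y) end face, which must meet the end stop; the stage plate is 90 x 200 x 12 mm, top 42 mm above the bench
- stop_face (a point): middle of the face of the end stop (steel block across the rails, 60 x 20 mm, top 50 mm above the bench, clamped 60 to 100 mm from the nose; it differs) that the nose must meet; axes as the stand's
- dish_mid (a point): centre of the glass dish (64 mm wide, 16 mm tall, 50 g) that stands loose on the stage under the objective
- seat (a point): the point of the stage under the dish's centre, on the stage's top; moves with the stage
- spare_dish_mid (a point): centre of a second such dish, beside the stand on the bench; bystander
- bottle: amber bottle 56 mm wide, 130 mm tall, origin under its centre; bystander
- slide_box: grey box 160 x 85 x 32 mm, origin under its centre; bystander
- beaker: glass beaker 66 mm wide, 85 mm tall, origin under its centre; bystander
- tube_rack: white block with holes, 60 x 130 x 45 mm, origin under its centre; bystander
- lens_brush: lens brush 160 mm long lying on the bench; bystander
Not all that is in view belongs to the job. What is shaped like the part that bears dish_mid but orange or purple is not meant.

How it is judged:
On the way, in this order (a step that is already met when the one before it is completed fails the run):
1. the plunger stays up in its rest notch by itself, the stage not yet moved (value of joint lift above 0.0045 m and value of joint twist between 1.1 and 1.5 rad and contact force between the fingers and plunger below 0.3 N and value of joint carriage below 0.004 m), for 0.3 s.
2. the stage rests against the end stop, the plunger still parked (y of nose in the frame of stop_face below 0.003 m and value of joint lift above 0.0045 m and value of joint twist between 1.1 and 1.5 rad and contact force between the fingers and plunger below 0.3 N), for 0.2 s.
At the end, for the whole second after the job is handed in: The plunger is parked in its rest notch by itself (lifted more than 4.5 mm, turned between 1.1 and 1.5 rad, nobody holding it), the stage is at rest with its nose within 3 mm of the end stop's face, and the dish stands within 9 mm of its seat on the stage (all of step 2 and horizontal distance between dish_mid and seat below 0.009 m and velocity of joint carriage below 0.01 m/s); the robot touches nothing.
It fails at once if the plunger strained: more than 18 N between it and its sleeve (contact force between plunger and bushing above 18 N).
It fails at once if the dish slid by more than 9 mm on the stage (horizontal distance between dish_mid and seat above 0.009 m).
It fails at once if a bystander moved by more than 25 mm (distance of any of bottle, slide_box, beaker, tube_rack, lens_brush, spare_dish_mid from where it was at the start of the episode above 0.025 m).
It also fails if it takes over 67 s, if anything falls off the work surface, if the arm or the gripper's body presses on something with over 40 N, if the wrist force passes 120 N, or if a joint passes its speed limit or range.

## Robot

A 6-joint arm with a two-finger parallel gripper is mounted at the origin on the work surface. World frame = base frame: x ahead of the robot, y to its left, z up, the work surface at z = 0. Lengths are in m, angles in rad, forces in N, time in s.
With the tool pointing down it reaches from about 0.325 to 0.9 m from the base axis. Payload 6.1 kg.
Tool frame: the origin (TCP) lies midway between the tips of the shut fingers; the grasp point (between the pads) lies 19 mm behind it; z points along the fingers, y is the line along which they close (so a half turn about z gives the same grasp; the last joint's range is limited). The gripper opens to 87 mm and grips with 3 to 60 N. Pads are 19 mm wide; open, the fingers measure 117 mm over their backs; the gripper's body (75 mm by 190 mm) begins 51 mm behind the grasp point.
Start: joints at [-1.338, 0.22, 1.526, -0, 1.395, -0.126], TCP at [0.219, -0.585, 0.223] pointing down, gripper open.
Joint ranges: [-2.98, 2.98], [-0.91, 2.08], [0.09, 2.57], [-1.24, 4.39], [0.2, 2.65], [-2.68, 2.68]. Speed limits (rad/s): [2.57, 2.57, 3.01, 3.14, 3.14, 3.14].

## Interface

Orientations are given as a unit quaternion [w, x, y, z].
In Python, from plant import goto, move_l, movej, gripper_to, sleep, solve_ik, camera, camera_info, IKError, hand_in, regions_of, landmark_of, current_clock, current_joints, current_qd, current_joint_torque, current_eef_pos, current_tcp_rot, current_contact_force, current_moment, current_gripper_width, current_grip_force gives the robot as it stands. Calls block until the motion is done:
- goto(position, orientation): joint-space move of the TCP to a pose.
- move_l(position, ori=None, vel=0.15, f_stop=None): straight line of the TCP; ori=None keeps the orientation; vel is the mean speed in m/s. With f_stop (N) it stops when the force on the tool has changed by that much, and returns True; else False.
- movej(angles): joint-space move.
- gripper_to(opening, strength=None): finger opening in m; strength is the grip in N (None keeps the last); returns when the fingers have stopped.
- sleep(seconds).
- solve_ik(position, orientation): joint angles nearest the present ones, or None.
- camera(name): name is "scene" or "side" or "wrist"; returns the picture (420x560x3 uint8, red, green, blue); there is no depth.
- camera_info(name): a dict with "fovy" (degrees; the focal length in pixels is half the picture's height over the tangent of half this angle, whatever the lens; pixels are square), "cx", "cy" (the principal point, pixels), "R" (3x3) and "t" (3): a world point X has camera coordinates R X + t. Camera axes: x right, y down, z forward; pixel columns grow to the right and rows downward; lengths in m; the calibration is good to about 2 mm. The wrist camera is an equidistant fisheye: a pixel r from the principal point sees the ray r / f radians off the axis. A picture is of the moment at which its call begins: read the wrist's pose just before it. camera_info takes no time and is no camera call; for the wrist camera it gives the pose at the moment of the call.
A pose or a line that the arm cannot do raises IKError and nothing moves.
- hand_in(): hands the job in; it is judged then, once.
Trained networks look in the newest picture that a camera, given by its name, has taken for a name from the list of things; names that differ only in an ending like _2 or _b are one class to them, and where a whole thing is asked for, a point or a joint stands for the part that bears it (a point fixed in the world has none). Each returns a list of dicts, best first, with "conf" (0 to 1); they miss things now and then, are a little off and sometimes report something else, mostly with a low value. They report only what shows in the picture. A call takes as long as a camera call. They do not tell look-alikes from the thing itself.
- regions_of(camera, query): "pixels" (420x560 bool, what is visible of it).
- landmark_of(camera, query): "at" ([x, y, z] in m, in world coordinates, good to about 4 mm: a listed point, or the origin of a listed thing).
Readings, each from a call of its own:
- current_clock(): time.
- current_joints(): joint angles.
- current_qd(): joint speeds.
- current_joint_torque(): joint torques, N m.
- current_eef_pos(): TCP position.
- current_tcp_rot(): TCP orientation.
- current_contact_force(): force on the tool from outside, world axes, zero at the start.
- current_moment(): the same for the moment, N m.
- current_gripper_width(): finger opening in m.
- current_grip_force(): force on a finger pad.
Only numpy, scipy, OpenCV 4.12 (cv2) and the standard library are available. Lean on these libraries where they do the work, as an engineer would, in place of code of your own. Each camera call takes 0.05 s, during which the arm holds its last target. There are 200 camera calls.

## Working session

There is one attempt and no reset: what is moved stays moved. The work goes in short steps, each a Python script; the robot and the scene stay as the last script left them, time stands still between calls to the robot, and variables do not carry over. Pictures are saved under pics/ and viewed, at most 10 in all, crops included, and the job is handed in when it is done.

```bash
mkdir -p pics; python3 - <<'E'
from plant import *
import cv2, numpy as np
ims=[]
for c in ("scene","side"):
    im=camera(c); ims.append(im)
    cv2.imwrite(f"pics/{c}0.png",im[:,:,::-1])
    i=camera_info(c); print(c,i["fovy"],np.round(-i["R"].T@i["t"],3))
    for q in ("plunger","bushing","post","nose","stop_face","dish_mid","stand","seat"):
        print(q,[(round(d["conf"],2),np.round(d["at"],3).tolist()) for d in landmark_of(c,q)[:3]])
print(current_clock())
E
```

```text
scene 42.124844678619645 [1.626 0.24  0.853]
plunger [(0.51, [0.663, 0.048, 0.129])]
bushing [(0.6, [0.66, 0.051, 0.06]), (0.6, [0.75, -0.07, 0.0])]
post [(0.63, [0.568, 0.031, 0.084])]
nose [(0.88, [0.567, 0.017, 0.039]), (0.7, [0.562, -0.071, 0.039])]
stop_face [(0.6, [0.563, -0.07, 0.035])]
dish_mid [(0.67, [0.428, -0.014, 0.01]), (0.65, [0.44, 0.2, 0.008]), (0.63, [0.577, 0.168, 0.05])]
stand [(0.8, [0.568, 0.015, -0.0])]
seat [(0.9, [0.579, 0.162, 0.042])]
side 51.835664553883575 [ 0.479 -0.616  0.664]
plunger [(0.74, [0.658, 0.05, 0.132]), (0.41, [0.474, 0.093, 0.01])]
bushing [(0.81, [0.663, 0.054, 0.06]), (0.51, [0.57, 0.016, 0.034])]
post [(0.68, [0.758, -0.071, 0.001]), (0.65, [0.564, -0.067, 0.033])]
nose [(0.66, [0.756, -0.071, 0.001]), (0.56, [0.572, 0.015, 0.035])]
stop_face [(0.77, [0.562, -0.068, 0.034])]
dish_mid [(0.98, [0.429, -0.012, 0.011]), (0.78, [0.43, 0.201, 0.009]), (0.7, [0.576, 0.168, 0.049])]
stand [(0.84, [0.569, 0.017, 0.002]), (0.31, [0.753, -0.074, 0.003])]
seat [(0.76, [0.576, 0.166, 0.042]), (0.74, [0.549, -0.238, 0.0])]
0.9
```

View pics/scene0.png

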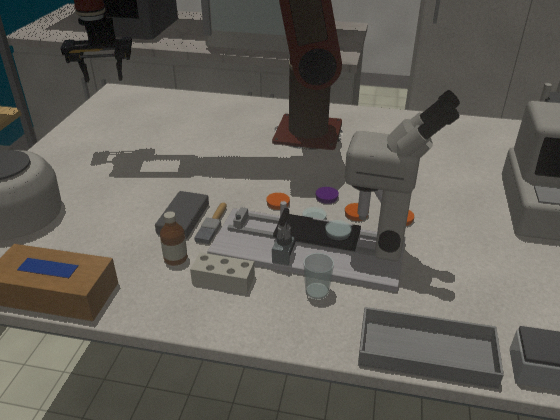

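View pics/side0.png

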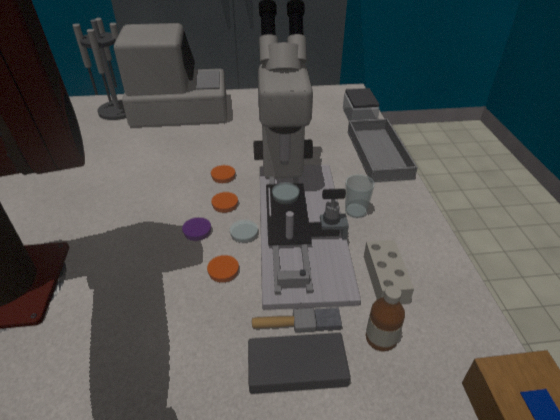

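The scene shows the T-handle at about scene (284,235) and side (333,192). The stage post is at side (290,225), and the dish on the stage is at side (286,192). The spare dish is at (244,231), and the orange and purple lids are decoys. Stand yaw is about -3°. Next I go above the plunger for one close look.

```bash
cat > h.py <<'E'
from plant import *
import numpy as np, cv2
from scipy.spatial.transform import Rotation as Ro
def down(a):
    """tool z down, tool y at world angle a (rad)"""
    y=np.array([np.cos(a),np.sin(a),0]); z=np.array([0,0,-1.]); x=np.cross(y,z)
    q=Ro.from_matrix(np.c_[x,y,z]).as_quat(); return [q[3],*q[:3]]
def F(): return np.array(current_contact_force())
def proj(c,X,i=None):
    i=i or camera_info(c); p=i["R"]@np.array(X)+i["t"]; f=210/np.tan(np.radians(i["fovy"]/2))
    if c=="wrist":
        r=np.hypot(p[0],p[1]); th=np.arctan2(r,p[2]); return i["cx"]+f*th*p[0]/r, i["cy"]+f*th*p[1]/r
    return i["cx"]+f*p[0]/p[2], i["cy"]+f*p[1]/p[2]
E
python3 - <<'E'
from h import *
yaw=-0.055
for k in (1,-1):
    a=yaw+k*np.pi/2
    for d in (0,-0.7,-1.31,-1.5):
        q=solve_ik([0.661,0.051,0.13],down(a+d)); print(k,d,None if q is None else np.round(q,2))
a=yaw+np.pi/2
j=solve_ik([0.661,0.051,0.21],down(a)); print(np.round(j,2))
q=[0.661,0.051,0.23]
for k in (1,-1):
    if solve_ik([0.661,0.051,0.13],down(yaw+k*np.pi/2-1.5)) is not None and solve_ik(q,down(yaw+k*np.pi/2)) is not None: break
goto(q,down(yaw+k*np.pi/2)); print("k",k,current_clock())
gripper_to(0.05)
i=camera_info("wrist"); im=camera("wrist"); cv2.imwrite("pics/w1.png",im[:,:,::-1])
print(np.round(-i["R"].T@i["t"],3),proj("wrist",[0.661,0.051,0.141],i))
for n in ("plunger","bushing","post","nose","stop_face","seat","stand"):
    print(n,[(round(d["conf"],2),np.round(d["at"],4).tolist()) for d in landmark_of("wrist",n)[:2]])
for r in regions_of("wrist","plunger")[:2]:
    m=r["pixels"].astype(np.uint8); c=cv2.findNonZero(m); print(r["conf"],cv2.minAreaRect(c),c.mean((0,1)))
E
```

```text
1 0 [-0.04  0.38  1.5  -0.    1.25 -1.56]
1 -0.7 [-0.04  0.38  1.5  -0.    1.25 -0.86]
1 -1.31 [-0.04  0.38  1.5  -0.    1.25 -0.25]
1 -1.5 [-0.04  0.38  1.5  -0.    1.25 -0.06]
-1 0 [-0.04  0.38  1.5  -0.    1.25  1.58]
-1 -0.7 [-0.04  0.38  1.5  -0.    1.25  2.28]
-1 -1.31 None
-1 -1.5 None
[-0.04  0.32  1.43 -0.    1.39 -1.56]
k 1 3.6333
[0.589 0.056 0.392] (np.float64(277.698831844948), np.float64(211.96915297036222))
plunger [(0.72, [0.6656, 0.0506, 0.1254])]
bushing [(0.87, [0.6569, 0.0506, 0.0604])]
post [(0.85, [0.5754, 0.034, 0.0834])]
nose [(0.61, [0.5717, 0.0174, 0.0368])]
stop_face [(0.85, [0.5624, -0.0707, 0.0342]), (0.15, [0.7495, 0.1436, 0.0012])]
seat []
stand [(0.83, [0.5703, 0.0162, 0.0021])]
0.97 ((278.5, 210.00003051757812), (15.480661392211914, 56.37957000732422), 2.862405300140381) [278.37922705 210.06400966]
```

```bash
python3 -c "
import cv2;a=cv2.imread('pics/w1.png')[110:310,160:400];cv2.imwrite('pics/w1c.png',cv2.resize(a,None,fx=3,fy=3)[:, :])"
```

```text
(no output)
```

View pics/w1c.png

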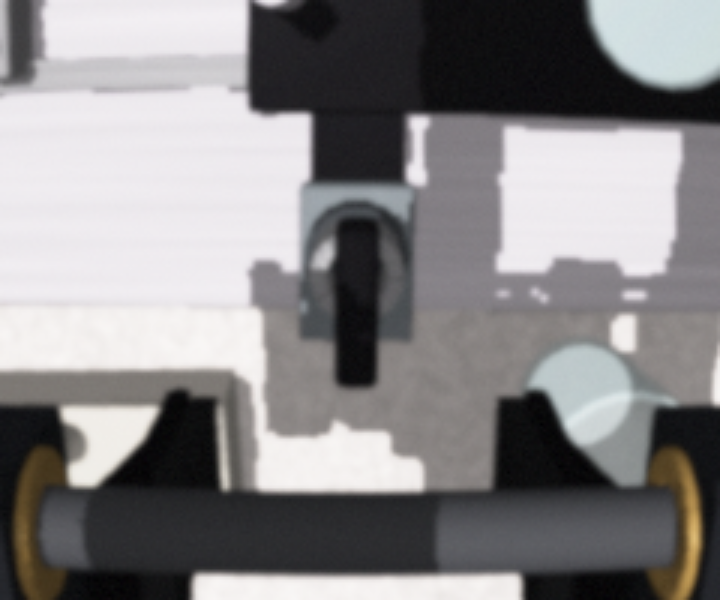

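The close crop shows the black T-bar at full-picture (278,210). It points along stand x over the grey bushing, and no other handle is near it. I'll fit a box to the mask for its position, then descend and grip lightly.

```bash
python3 - <<'E'
from h import *
from scipy.optimize import minimize
i=camera_info("wrist"); m=regions_of("wrist","plunger")[0]["pixels"]
B=np.array([[sx*.023,sy*.006,sz*.010] for sx in(-1,1) for sy in(-1,1) for sz in(-1,1)])
def cost(p):
    P=B@Ro.from_euler("z",p[2]/10*1).as_matrix().T+[p[0]/100,p[1]/100,.131]
    c=np.array([proj("wrist",X,i) for X in P]); h=cv2.convexHull((c*16).astype(np.int32))
    k=np.zeros((420*4,560*4),np.uint8); cv2.fillConvexPoly(k,((cv2.convexHull(c.astype(np.float32))*4+1.5)*16).astype(np.int32),1,shift=4)
    k=cv2.resize(k.astype(np.float32),(560,420),interpolation=cv2.INTER_AREA)
    return np.abs(k-m).sum()
best=min((minimize(cost,[66.1+dx,5.1,y],method="Nelder-Mead",options=dict(initial_simplex=np.array([[66.1+dx,5.1,y],[66.6+dx,5.1,y],[66.1+dx,5.5,y],[66.1+dx,5.1,y+.5]]))) for dx in(-.3,.3) for y in(-.5,0.)),key=lambda r:r.fun)
print(best.x/[100,100,10],best.fun,m.sum())
E
```

```text
[ 0.66284025  0.05131444 -0.07939024] 93.5 828
```

```bash
python3 - <<'E'
from h import *
o=down(-0.06+np.pi/2)
move_l([0.6618,0.0512,0.16],o,vel=0.12)
i=camera_info("wrist"); im=camera("wrist"); cv2.imwrite("pics/w2.png",im[:,:,::-1])
f0=F(); print("free",f0)
print(move_l([0.6618,0.0512,0.115],vel=0.05,f_stop=4)); print(F()-f0)
gripper_to(0.02); print(F()-f0,current_gripper_width())
gripper_to(0.0,5); print(F()-f0,current_gripper_width(),current_grip_force(),current_moment(),current_eef_pos(),current_clock())
E
```

```text
free [-0.03686502 -0.01939302  0.34753746]
False
[-0.22850678  0.0011726   0.13152652]
[ 0.22890554  0.30794606 -0.67480821] 0.020262211863923126
[ 0.04065394 -0.73698179 -1.58578142] 0.012214168552523608 4.999982938170433 [-0.03151217 -0.13291178 -0.05038242] [0.66178451 0.05100876 0.11498631] 8.0083
```

```bash
python3 - <<'E'
from h import *
p=np.array([0.6618,0.0512,0.115]); f0=np.array([-.04,-.02,.35])
gripper_to(0.0,45); print(F()-f0,current_gripper_width(),current_clock())
z=0;log=[]
def fz(): return np.mean([F() for _ in range(3)],0)-f0
while z<0.0265:
    dz=.002 if z<.008 else .0005
    z+=dz
    move_l(p+[0,0,z],vel=0.02); f=fz(); h=current_eef_pos()[2]-.115
    log.append((h,f[2])); print(round(z*1e3,1),round(h*1e3,2),np.round(f,2))
    if len(log)>=2 and z>.0085 and (log[-1][1]<log[-2][1]-2 or log[-1][1]< -6-.25*z*1e3-4.5): print("STOP");break
print(current_clock(),current_gripper_width(),current_moment())
E
```

```text
[ 0.46672279 -0.80371528 -0.19077789] 0.011446872294561697 8.225
2.0 1.13 [ 2.36 -1.88 -6.9 ]
4.0 3.64 [ 2.32 -1.61 -6.97]
6.0 5.9 [ 2.01 -2.06 -6.94]
8.0 7.95 [ 1.45 -2.21 -7.92]
8.5 8.35 [ 1.33 -1.68 -7.87]
9.0 8.89 [ 0.97 -2.04 -7.99]
9.5 9.43 [ 0.23 -1.93 -8.14]
10.0 9.98 [-0.09 -2.74 -7.79]
10.5 10.45 [ 1.26 -2.25 -9.17]
11.0 10.98 [ 0.01 -1.9  -7.73]
11.5 11.49 [ 0.96 -1.94 -9.21]
12.0 11.98 [ 1.49 -1.43 -9.14]
12.5 12.51 [-0.04 -2.9  -9.41]
13.0 12.97 [  0.5   -2.21 -10.27]
13.5 13.5 [-0.3  -2.34 -9.87]
14.0 13.98 [ 0.12 -2.24 -8.97]
14.5 14.48 [ 0.63 -2.6  -9.51]
15.0 15.03 [ 1.07 -2.22 -9.81]
15.5 15.49 [  0.84  -1.68 -10.17]
16.0 15.99 [  0.82  -1.84 -10.36]
16.5 16.5 [-0.26 -2.35 -9.35]
17.0 17.0 [ -0.24  -2.   -11.5 ]
STOP
13.725 0.011582806176401322 [-0.26477438 -0.17914406 -0.03736824]
```

```bash
python3 - <<'E'
from h import *
p=np.array([0.6618,0.0512,0.115]); f0=np.array([-.04,-.02,.35]); z=.017
def fz():
    a=[]
    for _ in range(5): a.append(F()); sleep(.02)
    return np.mean(a,0)-f0
print(fz())
while z<0.0262:
    z+=.0004; move_l(p+[0,0,z],vel=0.02); f=fz(); print(round(z*1e3,1),round((current_eef_pos()[2]-.115)*1e3,2),np.round(f,2))
    if f[2]< -6.4-.25*z*1e3-2.5: print("STOP");break
print(current_clock(),current_gripper_width(),current_moment())
E
```

```text
[  0.18795154  -2.03693887 -10.80859852]
17.4 17.38 [ -0.27  -2.6  -10.32]
17.8 17.77 [  0.02  -2.24 -10.76]
18.2 18.17 [  0.36  -2.53 -10.81]
18.6 18.57 [  0.05  -2.36 -10.88]
19.0 18.97 [ -0.12  -2.35 -10.81]
19.4 19.38 [  0.39  -2.46 -10.97]
19.8 19.79 [  0.07  -2.03 -11.29]
20.2 20.16 [  0.08  -2.5  -11.41]
20.6 20.55 [  0.38  -2.24 -11.65]
21.0 20.98 [  0.26  -1.9  -11.9 ]
21.4 21.4 [  0.05  -2.12 -11.59]
21.8 21.8 [  0.39  -2.08 -11.95]
22.2 22.22 [  0.5   -2.06 -11.73]
22.6 22.53 [  0.29  -2.19 -11.84]
23.0 22.59 [  1.49  -2.14 -15.27]
STOP
18.8083 0.01153009637077592 [-0.3213568 -0.3832466 -0.0199268]
```

The upper stop is felt: force jumps 3.4 N at a lift of about 22.6 mm. I'll back off 0.6 mm and turn.

```bash
python3 - <<'E'
from h import *
p=np.array([0.6618,0.0512,0.1370]); f0=np.array([-.04,-.02,.35])
a0=-0.06+np.pi/2
def fz():
    a=[]
    for _ in range(4): a.append(F()); sleep(.02)
    return np.mean(a,0)-f0
move_l(p,vel=.02); print(fz())
for t in np.arange(1,8)*1.31/7:
    move_l(p,down(a0-t),vel=0.02); f=fz(); print(round(t,2),np.round(f,2),np.round(current_moment(),2),current_clock(),np.round(np.array(current_eef_pos())*1e3,1))
    if np.hypot(f[0],f[1])>9 or f[2]<-16: print("HALT");break
im=camera("wrist"); cv2.imwrite("pics/w3.png",im[:,:,::-1])
im=camera("side"); cv2.imwrite("pics/s3.png",cv2.resize(im[150:280,230:410,::-1],None,fx=4,fy=4))
E
```

```text
[ -0.48450284  -2.09773185 -11.57331559]
0.19 [ -0.29  -2.38 -11.53] [-0.33 -0.07  0.02] 19.525 [661.8  51.2 137.2]
0.37 [  0.14  -2.12 -11.59] [-0.38 -0.14 -0.05] 19.925 [661.8  51.2 137. ]
0.56 [ -0.42  -2.56 -11.58] [-0.4  -0.11 -0.01] 20.325 [661.8  51.2 137. ]
0.75 [ -0.76  -2.59 -11.54] [-0.45 -0.12  0.09] 20.725 [661.8  51.1 137. ]
0.94 [ -0.57  -3.06 -11.89] [-0.56 -0.05  0.  ] 21.125 [661.8  51.1 137. ]
1.12 [ -0.4   -3.3  -11.55] [-0.54 -0.04 -0.03] 21.525 [661.8  51.1 137. ]
1.31 [ -0.46  -3.06 -12.03] [-0.64 -0.04  0.02] 21.925 [661.8  51.1 137. ]
```

The turn is free, with low moment. Now I let it down: the notch should take the load at about 18 mm of lift.

```bash
python3 - <<'E'
from h import *
p=np.array([0.6618,0.0512,0.1370]); f0=np.array([-.04,-.02,.35])
def fz():
    a=[]
    for _ in range(4): a.append(F()); sleep(.02)
    return np.mean(a,0)-f0
for dz in np.arange(1,14)*.0005:
    move_l(p-[0,0,dz],vel=0.02); f=fz(); print(round(22-dz*1e3,1),np.round(f,2),np.round(current_eef_pos()[2]-.115,4))
    if f[2]>-2.5: break
print(current_moment(),current_clock())
E
```

```text
21.5 [ -0.64  -3.39 -11.66] 0.0215
21.0 [ -1.11  -3.2  -11.1 ] 0.021
20.5 [ -0.76  -3.33 -11.29] 0.0205
20.0 [ -0.71  -3.56 -11.21] 0.0201
19.5 [ -1.22  -2.91 -11.15] 0.0195
19.0 [ -0.73  -3.42 -10.87] 0.019
18.5 [ -0.6   -3.72 -11.13] 0.0185
18.0 [ -1.27  -3.47 -10.93] 0.018
17.5 [-1.26 -3.1  -9.48] 0.0176
17.0 [-2.92 -3.95 -6.89] 0.0174
16.5 [-3.29 -3.81 -3.55] 0.0174
16.0 [-4.29 -3.45 -1.98] 0.0172
[-0.63632371  0.74685803 -0.02218881] 25.825
```

The notch holds it. Release, retreat and look at the parked plunger and the post.

```bash
python3 - <<'E'
from h import *
gripper_to(0.05,10)
p=np.array(current_eef_pos()); move_l([p[0],p[1],0.23],vel=.12)
print(F(),[(d["conf"],d["at"]) for d in (camera("side"),landmark_of("side","plunger"))[1]])
cv2.imwrite("pics/s4.png",cv2.resize(camera("side")[130:280,210:410,::-1],None,fx=4,fy=4))
goto([0.571,0.033,0.19],down(-0.055+np.pi/2))
i=camera_info("wrist"); im=camera("wrist"); cv2.imwrite("pics/w4.png",im[:,:,::-1])
for n in ("plunger","post","nose","stop_face","dish_mid","seat"):
    print(n,[(round(d["conf"],2),np.round(d["at"],4).tolist()) for d in landmark_of("wrist",n)[:2]])
c=[np.array(proj("wrist",[0.571,0.033,z],i)) for z in (.105,.042)]; print(c,current_clock())
for u in c: cv2.circle(im,tuple(np.round(u).astype(int)),2,(255,0,0),-1)
cv2.imwrite("pics/w4c.png",cv2.resize(im[:,100:460,::-1],None,fx=1.4,fy=1.4))
E
```

```text
[ 0.21851776 -0.44905904  0.41328543] [(0.56, [0.6603, 0.0523, 0.1438]), (0.17, [0.5679, 0.0155, 0.0007])]
plunger [(0.66, [0.6648, 0.0491, 0.1414])]
post [(0.92, [0.5756, 0.0343, 0.0837])]
nose [(0.74, [0.5723, 0.0167, 0.0371])]
stop_face [(0.69, [0.5627, -0.0698, 0.035]), (0.21, [0.5706, 0.0174, -0.0004])]
dish_mid [(0.98, [0.4278, -0.014, 0.0079]), (0.83, [0.3754, 0.1099, 0.0102])]
seat []
[array([277.70174431, 212.93671406]), array([277.85953841, 194.95766496])] 29.4417
```

View pics/s4.png

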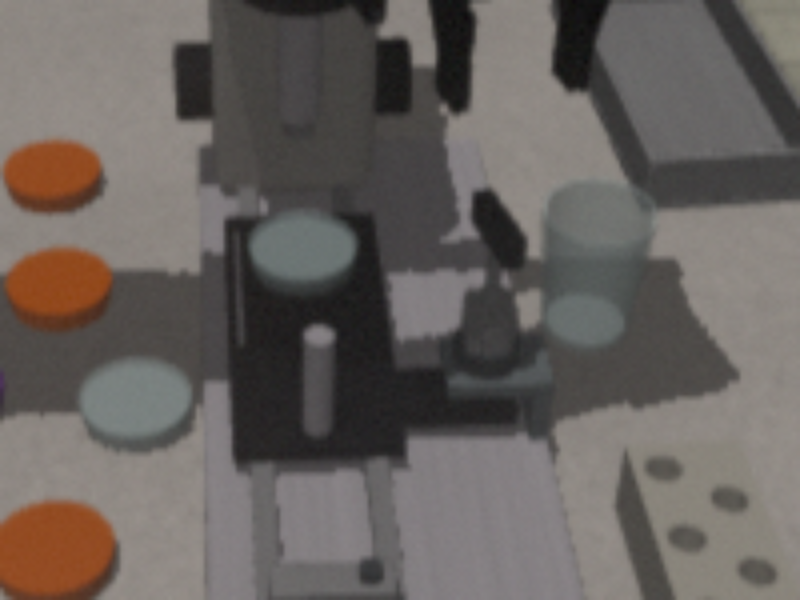

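View pics/w4c.png

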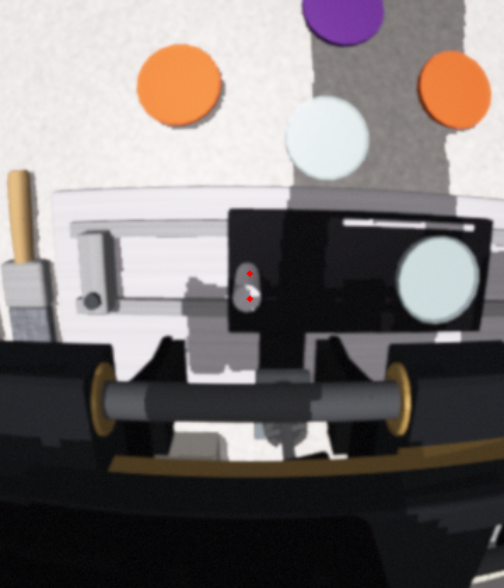

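The handle is parked: turned and raised at crop (498,228) in the side view. The post is at (247,298) in the wrist view, next to my projected red dots, so its position is good to about 1 mm. Grip it along the slide direction and slide.

```bash
python3 - <<'E'
from h import *
yaw=-0.055; o=down(yaw+np.pi/2); p=np.array([0.5715,0.032,0.067])
f0=F(); print(move_l(p,o,vel=.08,f_stop=5),F()-f0)
gripper_to(0.03,5); f0=F(); gripper_to(0.0,5); print(F()-f0,current_gripper_width())
gripper_to(0.0,15); print(F()-f0,current_gripper_width())
d=np.array([np.sin(yaw),-np.cos(yaw),0])
for s in (.02,.04,.06,.075):
    h=move_l(p+d*s,vel=.03,f_stop=12); print(s,h,np.round(F()-f0,2))
    if h: break
else:
    while s<.1:
        s+=.001; move_l(p+d*s,vel=.015); f=F()-f0; print(round(s,3),np.round(f,2))
        if f@d<-5: break
print(current_eef_pos(),current_gripper_width(),current_clock())
E
```

```text
False [-0.9940668  -0.27679991 -1.22545533]
[-0.40584142 -0.33492805  0.00510505] 0.015478085632373096
[-0.80537772 -1.5044063   0.55260256] 0.015438974187202588
0.02 False [-1.76 -1.77  1.67]
0.04 False [-6.25 -0.73  3.94]
0.06 False [-4.78  0.4   5.18]
0.075 False [-7.5  -0.49  4.94]
0.076 [-7.06 -0.21  4.49]
0.077 [-6.47  1.35  5.43]
0.078 [-6.92  1.26  5.11]
0.079 [-6.99  1.71  5.8 ]
0.08 [-7.56  1.08  5.12]
0.081 [-6.59  1.    5.65]
0.082 [-7.24  1.42  5.81]
0.083 [-6.62  0.73  5.61]
0.084 [-7.04  1.11  5.9 ]
0.085 [-7.37  0.89  6.46]
0.086 [-7.39  0.64  5.31]
0.087 [-7.7   1.07  6.05]
0.088 [-7.17  0.91  5.31]
0.089 [-7.8   5.34  5.97]
0.09 [-6.38  6.97  6.65]
[ 0.56585655 -0.05592776  0.06694569] 0.015646568897763814 39.3
```

```bash
python3 - <<'E'
from h import *
gripper_to(0.05,5); p=np.array(current_eef_pos()); move_l([p[0],p[1],0.2],vel=.1); goto([0.5,-0.12,0.25],down(-0.055+np.pi/2)); sleep(.3)
im=camera("side"); cv2.imwrite("pics/s5.png",cv2.resize(im[130:300,190:410,::-1],None,fx=3.5,fy=3.5))
for n in ("plunger","nose","stop_face","dish_mid","seat"):
    print(n,[(round(d["conf"],2),np.round(d["at"],4).tolist()) for d in landmark_of("side",n)[:3]])
print(current_clock())
E
```

```text
plunger [(0.47, [0.6579, 0.0513, 0.1451])]
nose [(0.7, [0.706, -0.2023, -0.0003]), (0.59, [0.5638, -0.0734, 0.0351]), (0.58, [0.5729, 0.0785, 0.0416])]
stop_face [(0.9, [0.5658, -0.0688, 0.0369])]
dish_mid [(0.79, [0.4255, -0.0138, 0.0106]), (0.75, [0.4364, 0.3189, 0.0088]), (0.72, [0.3725, 0.1159, 0.0107])]
seat [(0.73, [0.5757, 0.0792, 0.0438])]
42.75
```

View pics/s5.png

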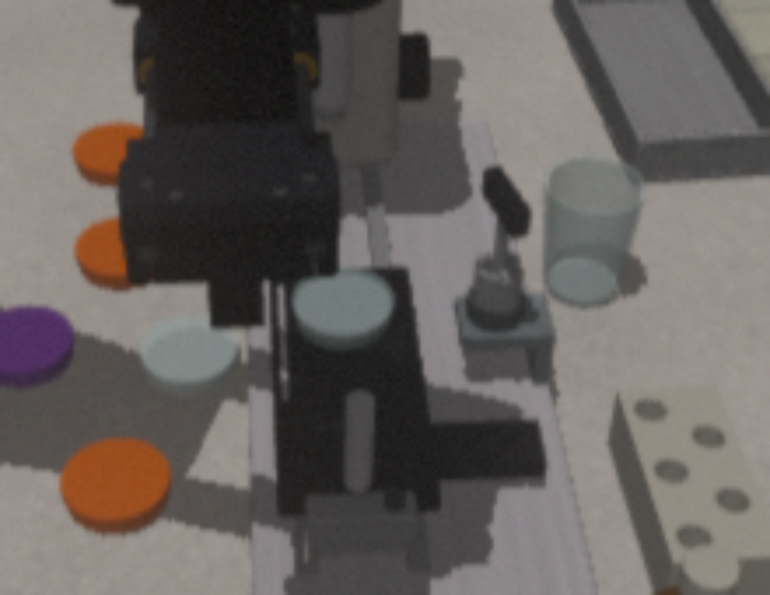

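The stage's nose meets the end-stop block at about (360,500). The dish still stands on the stage at (343,305), and the handle is parked at (507,200).

```bash
python3 -c "
from plant import *
print(hand_in())"
```

```text
the job is handed in; nothing more can be done
None
```

I handed the job in at about 43 s: the plunger is parked in its rest notch, the stage rests against the end stop, and the dish is still on the stage. I saw no bystander disturbed, but the judge's verdict was not returned.

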